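# Put the carver's tools away in their fitted trays

## Robot

A 7-joint arm with a two-finger parallel gripper is mounted at the origin on the work surface. World frame = base frame: x ahead of the robot, y to its left, z up, the work surface at z = 0. Lengths are in mm, angles in rad, forces in N, time in s.
With the tool pointing down it reaches from about 400 to 875 mm from the base axis. Payload 4.4 kg.
Tool frame: the origin (TCP) lies at the very end of the fingers, on their centre line; the grasp point (between the pads) lies 19 mm behind it; z points along the fingers, y is the line along which they close (so a half turn about z gives the same grasp; the last joint's range is limited). The gripper opens to 85 mm and grips with 20 to 120 N. Pads are 22 mm wide; open, the fingers measure 114 mm over their backs; the gripper's body (76 mm by 85 mm) begins 54 mm behind the grasp point. The pads swing forward as they close: fully open they stand 13 mm farther back than shut.
Start: joints at [1.177, 0.628, 0.038, 1.517, -0.027, 0.996, -0.02], TCP at [209.302, -615.394, 231.313] pointing down, gripper open.
Joint ranges: [-3.06, 3.06], [-0.37, 2.12], [-1.25, 1.32], [0.18, 2.47], [-1.1, 4.24], [0.23, 1.98], [-2.94, 2.94]. Speed limits (rad/s): [2.57, 2.57, 3.14, 3.14, 3.14, 3.14, 3.14].

## Interface

Orientations are given as [roll, pitch, yaw] about the fixed x, y, z axes, in that order (R = Rz(yaw) Ry(pitch) Rx(roll)).
In Python, from cell import read_state, get_image, camera_info, finish_job gives the robot as it stands.
- The arm moves only by the tool play_rows, never from a script. Its argument "deltas" is one flat list of numbers, 7 for each row, row after row: the shift along the tool's x, y, z in mm, then the turn, a rotation vector about the tool's x, y, z in rad, then the opening, from 0 (shut) to 1 (fully open). In form: [dx, dy, dz, ax, ay, az, grip, dx, dy, dz, ax, ay, az, grip, ...]. A call has 1 to 10 rows; each row is the pose to reach, as a shift and turn from the pose commanded when the call began, along the tool's axes at that moment; what a row does not reach only later rows make up. A row lasts 1/8 s, in which the tool goes at most 62.5 mm and 10.7 degrees, less where a joint would pass 70% of its speed; a pose out of reach is approached as far as the arm can. A call with a gripper value outside its range is refused whole. The fingers move at their own pace and stop on an object; the grip force is fixed at half the most. Time passes only in rows, so rows that repeat a pose let the fingers close. It gives the time, the measured TCP pose, the force, the opening and the grip force at its end, in the units of the state.
- read_state(): the state, without advancing time (a new reading comes with each control period).
- get_image(name): name is "scene" or "top"; returns the picture (384x512x3 uint8, red, green, blue); there is no depth.
- camera_info(name): a dict with "fx", "fy", "cx", "cy" (pixels), "T" (4x4, takes a point from camera to world coordinates). Camera axes: x right, y down, z forward; pixel columns grow to the right and rows downward; lengths in mm; the calibration is good to about 2 mm. A picture is of the moment at which its call begins. camera_info takes no time and is no camera call.
- finish_job(): hands the job in; it is judged then, once.
The state is a dict: "clock": time; "qpos": joint angles; "qd": joint speeds; "tau": joint torques, N m; "eef_pos": TCP position; "tool_rot": TCP orientation; "force": force on the tool from outside, world axes, zero at the start; "torque": the same for the moment, N m; "width": finger opening in mm; "gripper_force": force on a finger pad.
Only numpy, scipy, OpenCV 4.12 (cv2) and the standard library are available. Lean on these libraries where they do the work, as an engineer would, in place of code of your own. Each camera call takes 0.05 s, during which the arm holds its last target. There are 200 camera calls.

## Task

Put the four tools away, each in the wooden tray that was made for it: the block plane, the oilstone, the try square and the round mallet, each fully down in its recess and lying level, the mallet with its head in the V bed and its handle in the channel. Lift the mallet out of its V-block without letting it roll off on to the bench, set every tool down gently rather than dropping it, and leave the glue bottle and the roll of tape where they are.

Things in the scene. Friction and masses are not known exactly. Their poses are not given: they have to be found in the camera images.
- plane: Block plane on its sole, dark iron with brass cap and front knob, 140 long (x), 42 wide (y), 42 mm high, 0.5 kg. Grip across the flat side cheeks (along y), 42 mm over all, from x -52 to 42 mm, reaching 26 mm above the sole. Origin at the centre of the sole; x along its length (knob at +x), z up.
- oilstone: Oilstone, a plain block 100 (x) by 45 (y) by 20 mm high, grey upper and brown lower half, 0.2 kg. Origin at the centre of the underside; x along its length, z up.
- trysquare: Try square lying flat, an L, 0.17 kg. Dark wooden stock x -51 to -29, y -45 to 45, 18 mm thick; steel blade along x to x = 51, y 19 to 45, 3 thick, underside 7.5 mm up. Origin on the underside's plane at the centre of the 102 by 90 mm outline; z up. Grip across the stock (along x) at about x -40, y -10 mm, clear of the blade.
- mallet: Round mallet, axis level, 0.5 kg, nearly all in the head. Brass head 40 in diameter, x 17 to 69 mm: grip across its middle, x = 43. Wooden handle up to 26 in diameter, x -69 to 17. Origin on the axis at half length; x along it to the head; y, z turn as it rolls. At first the head lies in a fixed dark V-block 37 wide, 50 long, 33 high, narrower than the head; axis 47 mm above the bench.
- plane_tray: Light wooden tray with grey felt, fixed, 174 (x) by 96 (y) by 18 mm, with the longer rectangular recess, 156 by 58 mm, floor 6 mm above the bench; the middle 60 mm of both long sides are cut away down to the floor for fingers. Origin at the centre of the underside, x along its length. The plane may lie either way round.
- stone_tray: Light wooden tray with grey felt, fixed, 136 (x) by 96 (y) by 18 mm, with the shorter rectangular recess, 116 by 61 mm, floor 6 mm above the bench; the middle 60 mm of both long sides are cut away down to the floor for fingers. Origin at the centre of the underside, x along its length. The stone may lie either way round.
- square_tray: Light wooden tray with grey felt, fixed, 146 (x) by 134 (y) by 18 mm, with an L-shaped recess: floor 6 mm up at x -59 to -21, y -53 to 53 (stock), 12.5 up at x -21 to 59, y 11 to 53 (blade). Cut away to 6 mm for fingers at y -40 to 11, x -73 to 15. Origin at the centre of the underside; a seated square's origin is 6 mm above it, x and y axes alike.
- mallet_tray: Wooden tray, fixed, 174 (x) by 92 (y) by 27 mm. V bed for the head at x 21 to 65, faces 30 deg from level, 37 wide, lowest line 12, edges 21 mm up, open on both sides down to a 6 mm board. Handle channel at x -79 to 7, 38 wide, floor 20.5 up, sides 27. End wall at x = 79. Origin at the underside's centre, x to the head's end; a seated mallet's origin is 35 mm above it, x alike.
- glue: Bystander: white glue bottle with red cap, 56 mm in diameter, 150 mm tall, standing at the left. Origin at the centre of its foot.
- tape: Bystander: brown roll of tape lying flat at the right, 96 mm in diameter, 25 mm high. Origin at the centre of its underside.
Not all that is in view belongs to the job. Leave any orange or yellow look-alike of the plane_tray alone.

How it is judged:
By the outcome, as a careful person would: the job done as asked, in the order asked, and still so for the second after the job is handed in, with the robot touching nothing.
It also fails if it takes over 118 s, if anything falls off the work surface, if the arm or the gripper's body presses on something with over 40 N, if the wrist force passes 120 N, or if a joint passes its speed limit or range.

## Working session

There is one attempt and no reset: what is moved stays moved. The work goes in short steps, Python scripts to look and compute and a tool call to move; the robot and the scene stay as the last step left them, time stands still between calls to the robot, and variables do not carry over. Pictures are saved under pics/ and viewed, at most 14 in all, crops included, and the job is handed in when it is done.

Besides the shell and the picture viewer there is one more tool, called after ">>>" as name(argument=value, ...), one argument or row to a line, values as JSON. play_rows: Moves the arm, as the interface text tells. Its arguments: {"type":"object","properties":{"deltas":{"type":"array"}},"required":["deltas"]}

```bash
mkdir -p pics; ls
python3 - <<'E'
from cell import *
import cv2
s=read_state(); print({k:s[k] for k in('clock','eef_pos','tool_rot','width','force')})
for n in('scene','top'):
    cv2.imwrite(f'pics/{n}0.png',cv2.resize(get_image(n)[:,:,::-1],(800,600),interpolation=cv2.INTER_CUBIC))
    c=camera_info(n); print(n,c)
E
```

```text
pics
{'clock': 0.0, 'eef_pos': array([ 209.07958331, -614.77053463,  230.39055536]), 'tool_rot': array([-3.13965981e+00,  2.69355305e-05,  3.27771865e-01]), 'width': 85.16142696162548, 'force': array([-0.21599274, -0.47220825, -0.14672156])}
scene {'fx': 393.1751192890814, 'fy': 393.1751192890814, 'cx': 250.32282031660694, 'cy': 186.63976023837452, 'T': array([[-7.18971832e-01,  4.08299520e-01, -5.62468672e-01,
         1.19094736e+03],
       [ 6.94961547e-01,  4.10213920e-01, -5.90553120e-01,
         7.32186799e+02],
       [-1.03900768e-02, -8.15485157e-01, -5.78684720e-01,
         8.25475714e+02],
       [ 0.00000000e+00,  0.00000000e+00,  0.00000000e+00,
         1.00000000e+00]])}
top {'fx': 370.84388966721406, 'fy': 370.84388966721406, 'cx': 259.19999685054194, 'cy': 200.56881503380572, 'T': array([[-3.46572283e-02, -9.77095784e-01,  2.09958819e-01,
         1.51816201e+02],
       [-9.99395096e-01,  3.32773479e-02, -1.01024938e-02,
        -4.44205498e+01],
       [ 2.88423147e-03, -2.10181938e-01, -9.77658035e-01,
         1.44640529e+03],
       [ 0.00000000e+00,  0.00000000e+00,  0.00000000e+00,
         1.00000000e+00]])}
```

View pics/top0.png

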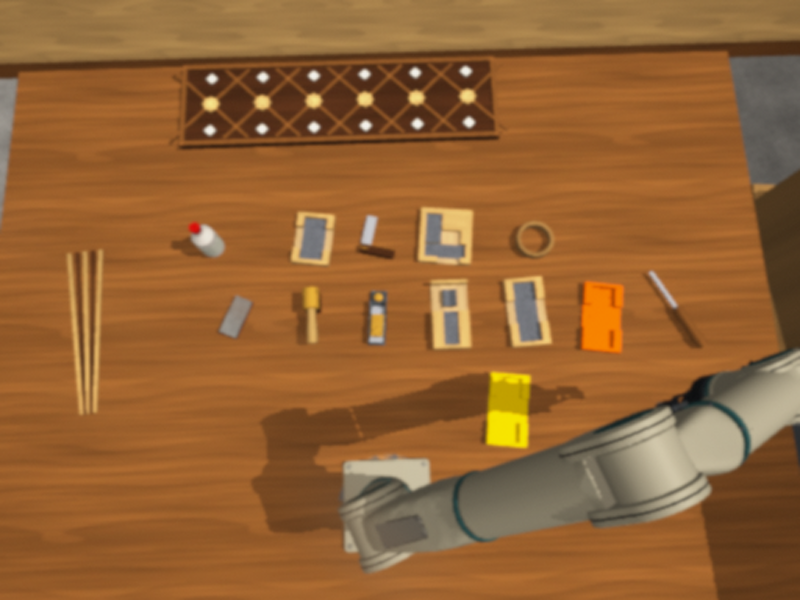

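View pics/scene0.png

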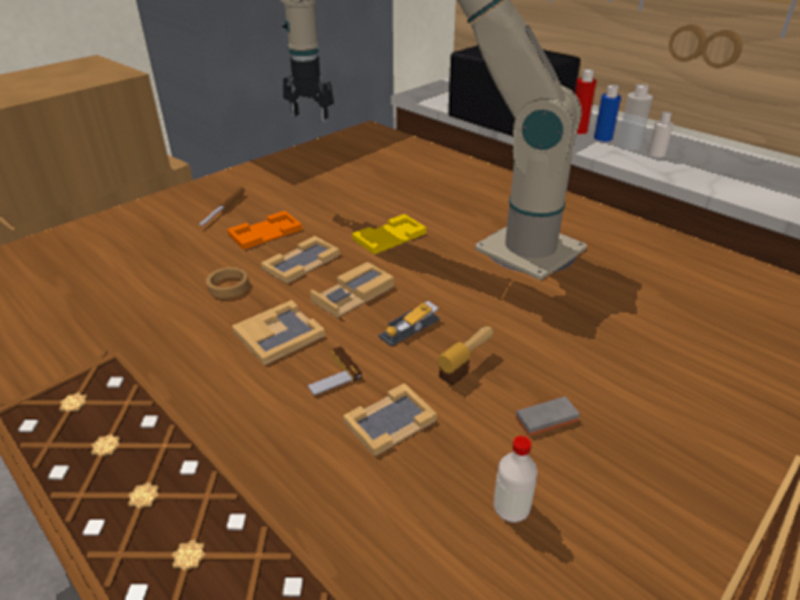

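The top view shows, left to right and top to bottom in the 800 px picture: stone tray (313,238), try square (375,240), square tray (445,235), tape (535,238), oilstone (236,317), mallet (312,313), plane (377,318), mallet tray (450,314) and plane tray (527,311). The orange and yellow look-alikes are at (602,317) and (508,410). The scene view agrees, with the mallet head on its dark V-block.

```bash
cat > h.py <<'E'
import numpy as np, cv2
from cell import *
from scipy.spatial.transform import Rotation as Ro
def ray(cam,uv,z):
    c=camera_info(cam); T=c['T']; uv=np.atleast_2d(np.float64(uv))
    d=np.c_[(uv[:,0]-c['cx'])/c['fx'],(uv[:,1]-c['cy'])/c['fy'],np.ones(len(uv))]@T[:3,:3].T
    return T[:3,3]+d*((z-T[2,3])/d[:,2])[:,None]
def pix(cam,P):
    c=camera_info(cam); T=c['T']; p=(np.atleast_2d(P)-T[:3,3])@T[:3,:3]
    return np.c_[c['fx']*p[:,0]/p[:,2]+c['cx'],c['fy']*p[:,1]/p[:,2]+c['cy']]
def go(x,y,z,yaw):
    "shift and turn in the tool frame from the present pose to a downward pose"
    s=read_state(); R=Ro.from_euler('xyz',s['tool_rot']); G=Ro.from_euler('xyz',[np.pi,0,yaw])
    d=R.inv().apply(np.r_[x,y,z]-s['eef_pos']); a=(R.inv()*G).as_rotvec()
    print('go',d.round(1),a.round(3),'clock',round(s['clock'],2))
E
python3 - <<'E'
from h import *
for n,(a,b,c,d),k in(('top',(125,120,405,235),2.8),('scene',(140,120,390,300),3.2)):
    im=get_image(n); np.save(n+'0.npy',im); cr=im[b:d,a:c,::-1]
    cv2.imwrite(f'pics/{n}1.png',cv2.resize(cr,None,fx=k,fy=k,interpolation=cv2.INTER_CUBIC))
im=np.load('top0.npy'); hsv=cv2.cvtColor(im,cv2.COLOR_RGB2HSV)
for nm,u,v in(('bench',180,220),('trayw',269,146),('felt',200,152),('stone',151,203),('head',199,190),('handle',199,212),('steel',236,147),('stock',241,161),('plane tray w',330,210),('plane brass',241,207),('planeiron',241,195),('mtray',288,188)):
    print(nm,im[v,u],hsv[v,u],ray('top',(u,v),10)[0].round())
E
```

```text
bench [162 100  47] [ 14 181 162] [393. 253.  10.]
trayw [210 163  93] [ 18 142 210] [ 687. -107.   10.]
felt [116 118 122] [110  13 122] [671. 175.  10.]
stone [145 135 126] [ 14  33 145] [465. 369.  10.]
head [231 177  59] [ 21 190 231] [512. 179.  10.]
handle [218 173 100] [ 19 138 218] [422. 179.  10.]
steel [201 201 204] [120   4 204] [687.  28.  10.]
stock [79 43 23] [ 11 181  79] [627.   9.  10.]
plane tray w [233 193 118] [ 20 126 233] [ 413. -337.   10.]
plane brass [220 165  54] [ 20 192 220] [437.  13.  10.]
planeiron [115 117 120] [108  11 120] [485.  12.  10.]
mtray [ 99 101 106] [111  17 106] [ 508. -176.   10.]
```

View pics/top1.png

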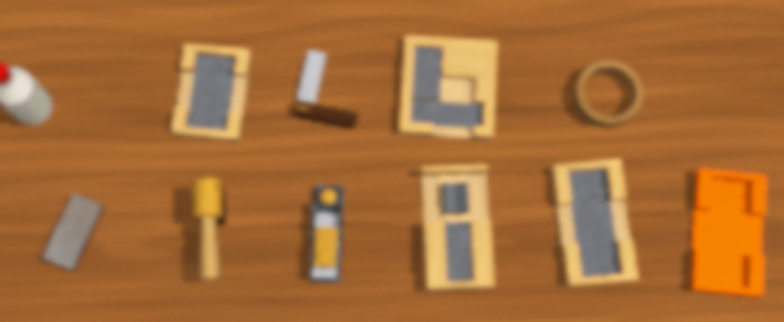

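View pics/scene1.png

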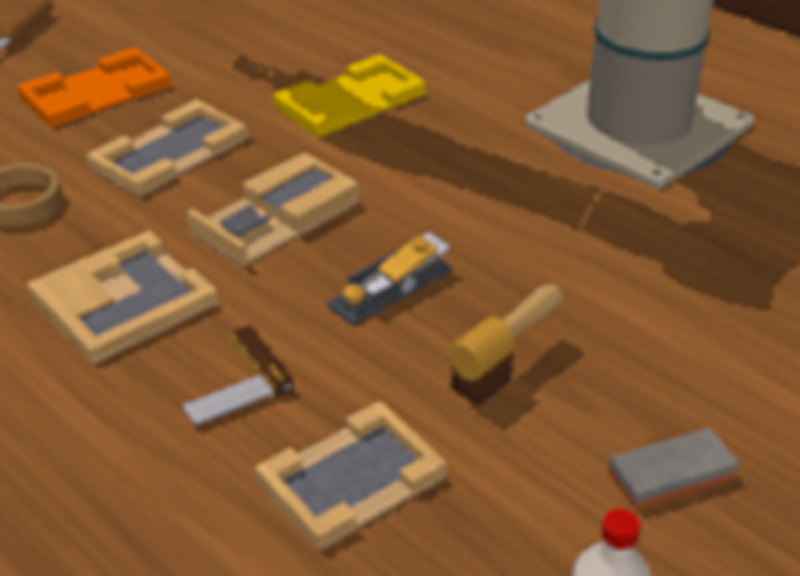

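The crops show all trays and tools clearly. All tool and tray headings are roughly along world x, and head end, square and tray orientations agree. Now the masks.

```bash
cat > m.py <<'E'
from h import *
def comp(im,seed,cond,k=4):
    big=cv2.resize(im,None,fx=k,fy=k,interpolation=cv2.INTER_CUBIC); h=cv2.cvtColor(big,cv2.COLOR_RGB2HSV).astype(int)
    m=cond(h[...,0],h[...,1],h[...,2]).astype(np.uint8)
    m=cv2.morphologyEx(m,cv2.MORPH_CLOSE,np.ones((9,9),np.uint8)); m=cv2.morphologyEx(m,cv2.MORPH_OPEN,np.ones((5,5),np.uint8))
    n,l,st,c=cv2.connectedComponentsWithStats(m)
    yy,xx=np.nonzero(l); i=np.argmin((xx-seed[0]*k)**2+(yy-seed[1]*k)**2); L=l[yy[i],xx[i]]
    cs,_=cv2.findContours((l==L).astype(np.uint8),cv2.RETR_EXTERNAL,cv2.CHAIN_APPROX_NONE)
    ct=max(cs,key=cv2.contourArea)[:,0].astype(float)
    return (ct+.5)/k-.5
def rect(cam,ct,z):
    p=ray(cam,ct,z)[:,:2].astype(np.float32)
    (cx,cy),(w,h),a=cv2.minAreaRect(p)
    if w<h: w,h,a=h,w,a+90
    a=(a+90)%180-90
    return round(cx,1),round(cy,1),round(w,1),round(h,1),round(np.radians(a),3)
light=lambda H,S,V:S<160
E
python3 - <<'E'
from m import *
top=np.load('top0.npy')
P=lambda u,v:(125+u/2.8,120+v/2.8)
for n,s,z,c in (('stone_tray',P(210,90),9,light),('square_tray',P(425,80),9,light),('mallet_tray',P(457,250),10,light),('plane_tray',P(595,220),9,light),
 ('stone',P(72,230),10,lambda H,S,V:S<110),('mallet',P(208,220),47,lambda H,S,V:(V>190)|(S<150)),('head',P(208,197),47,lambda H,S,V:(S>165)&(V>185)),('plane',P(326,235),15,lambda H,S,V:(V>190)|(S<140)),
 ('blade',P(312,75),9,lambda H,S,V:S<110),('stock',P(325,114),9,lambda H,S,V:(V<112)),('square',P(312,75),9,lambda H,S,V:(S<110)|(V<112)),('tape',P(607,92),12,light)):
    print(n,rect('top',comp(top,s,c),z))
E
```

```text
stone_tray (670.3, 174.0, 144.5, 105.9, np.float64(-0.138))
square_tray (664.9, -170.7, 157.6, 140.1, np.float64(-0.097))
mallet_tray (457.0, -172.0, 183.4, 99.7, np.float64(0.014))
plane_tray (457.3, -366.4, 181.0, 106.4, np.float64(0.058))
stone (467.9, 371.4, 103.9, 51.7, np.float64(-0.396))
mallet (459.7, 172.7, 140.5, 27.2, np.float64(0.001))
head (503.3, 172.7, 55.3, 29.1, np.float64(0.001))
plane (452.1, 13.0, 142.6, 49.4, np.float64(-0.067))
blade (688.5, 29.0, 85.6, 34.2, np.float64(-0.237))
stock (627.8, 12.3, 94.8, 24.9, np.float64(1.355))
square (669.5, 2.5, 110.4, 94.8, np.float64(-0.232))
tape (647.2, -402.3, 94.2, 94.2, np.float64(-0.034))
```

```bash
cat >> m.py <<'E'
def box(cam,ct,z,yaw):
    "centre, sizes and yaw from straight-line fits to the long and short sides"
    p=ray(cam,ct,z)[:,:2]; c0=(p.min(0)+p.max(0))/2; yl=yaw
    for _ in range(4):
        R=np.array([[np.cos(yaw),-np.sin(yaw)],[np.sin(yaw),np.cos(yaw)]]); q=(p-c0)@R
        lo,hi=np.percentile(q,[1,99],0); mid=(lo+hi)/2; H=(hi-lo)/2; sl=[];off=[]
        for ax in(1,0):
            for sg in(1,-1):
                k=(abs(q[:,1-ax]-mid[1-ax])<.72*H[1-ax])&(sg*(q[:,ax]-mid[ax])>.6*H[ax])
                f=np.polyfit(q[k,1-ax]-mid[1-ax],q[k,ax],1); sl.append(f[0]); off.append(np.median(q[k,ax]))
        yaw+=np.arctan((sl[0]+sl[1])/2)
    c=c0+R@[(off[2]+off[3])/2,(off[0]+off[1])/2]
    return c.round(1),'size',round(off[2]-off[3],1),round(off[0]-off[1],1),'yaw',round(yaw,3),'slopes',np.round(sl,3)
E
python3 - <<'E'
from m import *
top=np.load('top0.npy'); sc=np.load('scene0.npy')
P=lambda u,v:(125+u/2.8,120+v/2.8); Q=lambda u,v:(140+u/3.2,120+v/3.2)
for n,s,s2,z,c,y in (('stone_tray',P(210,90),Q(350,470),9,light,-.1),('square_tray',P(425,80),Q(150,290),9,light,-.03),('mallet_tray',P(457,250),Q(300,190),13.5,light,.03),('plane_tray',P(595,220),Q(170,145),9,light,.1),
 ('stone',P(72,230),Q(675,460),10,lambda H,S,V:S<110,-.4),('handle',P(208,250),Q(535,305),47,lambda H,S,V:(S<155)&(V>150),.0),('plane',P(326,235),Q(390,275),12,lambda H,S,V:(V>190)|(S<130),-.05),
 ('blade',P(312,75),Q(230,395),9,lambda H,S,V:S<110,-.2)):
    print(n,*box('top',comp(top,s,c),z,y))
    print('   sc',*box('scene',comp(sc,s2,c),z,y))
print('stock',*box('top',comp(top,P(325,114),lambda H,S,V:V<112),9,1.355))
print('head mid by eye',ray('top',P(208,197),47),ray('scene',Q(483,348),47))
h=cv2.cvtColor(top,cv2.COLOR_RGB2HSV)
for v in(186,190,194): print(h[v,190:210,1],h[v,190:210,2])
E
```

```text
stone_tray [670.  173.9] size 142.6 102.8 yaw -0.135 slopes [-0.003  0.003 -0.01  -0.002]
   sc [667.9 176.7] size 149.0 110.2 yaw -0.144 slopes [ 0.004 -0.004 -0.    -0.002]
square_tray [ 665.2 -170.6] size 155.2 138.8 yaw -0.093 slopes [-0.005  0.005  0.005  0.025]
   sc [ 665.1 -169.8] size 157.1 162.1 yaw -0.092 slopes [-0.002  0.002  0.01  -0.051]
mallet_tray [ 456.5 -171.7] size 180.8 97.6 yaw 0.016 slopes [ 0.002 -0.002  0.008  0.022]
   sc [ 453.5 -168.6] size 204.1 124.1 yaw 0.069 slopes [-0.065  0.065  0.124  0.119]
plane_tray [ 457.1 -366.8] size 179.2 102.5 yaw 0.059 slopes [-0.002  0.002 -0.012  0.004]
   sc [ 456.  -364.6] size 196.5 126.0 yaw 0.044 slopes [ 0.007 -0.007  0.025  0.048]
stone [467.8 371.1] size 102.3 49.6 yaw -0.42 slopes [-0.019  0.019  0.008 -0.013]
   sc [461.4 366.6] size 107.8 53.6 yaw -0.413 slopes [-0.002  0.002  0.015  0.017]
handle [430.7 172.1] size 83.8 20.5 yaw 0.04 slopes [-0.057  0.057 -0.134  0.026]
   sc [416.4 167. ] size 74.7 18.4 yaw 0.05 slopes [-0.063  0.063 -0.089  0.205]
plane [452.5  13. ] size 140.1 45.5 yaw -0.058 slopes [ 0.001
[... 254 characters left out ...]
004  0.01  -0.082]
stock [627.6  10.6] size 89.3 23.0 yaw 1.351 slopes [-0.029  0.029  0.723  0.015]
head mid by eye [[500.77466867 172.10344075  47.        ]] [[498.93280793 178.08181215  47.        ]]
[187 184 187 189 192 194 193 193 191 191 190 194 194 193 188 186 184 185
 183 184] [147 147 147 147 158 180 203 217 226 230 229 216 195 177 160 156 159 160
 160 161]
[186 184 185 188 192 195 193 194 193 190 189 191 192 193 190 185 183 183
 184 183] [114 115 117 126 149 179 203 218 227 231 231 227 211 182 146 138 152 160
 162 162]
[182 182 186 189 192 194 193 192 192 190 192 192 193 194 192 186 186 184
 183 186] [112 112 114 124 149 179 201 216 226 229 229 225 210 180 141 129 147 158
 160 159]
```

Both cameras agree within a few mm, and the sizes match the description. I set out for the plane first, following the order given.

Run:
```python
from h import *
go(480,-280,180,-.058); go(453,12.5,100,-.058)
```

```text
go [ 364.3 -230.    51. ] [-0.001  0.     0.386] clock 0.2
go [ 432.9 -515.5  131.3] [-0.001  0.     0.386] clock 0.2
```

>>> play_rows(
  deltas=[20,-12,3,0,0,0.02,1,65,-40,9,0,0,0.07,1,115,-72,16,0,0,0.12,1,165,-104,23,0,0,0.17,1,215,-136,30,0,0,0.22,1,265,-168,37,0,0,0.28,1,310,-198,44,0,0,0.33,1,350,-225,50,0,0,0.38,1,372,-262,56,0,0,0.386,1,385,-310,65,0,0,0.386,1],
)

```text
clock: 1.45
eef_pos: [475.4, -196.7, 166.1]
tool_rot: [3.141, -0.002, -0.058]
force: [0.0, -0.1, 0.0]
width: 85.4
gripper_force: 0.0
```

Run:
```python
from h import *
s=read_state(); print(s['eef_pos'],s['tool_rot'],s['qpos'],s['force'])
go(453,12.5,100,-.058); go(453,12.5,3,-.058)
```

```text
[ 475.39413068 -196.74313764  166.13137869] [ 3.14100558e+00 -1.75999631e-03 -5.77948176e-02] [ 0.23693105  0.53130923  0.14707663  1.96514085 -0.12268349  0.65164588
 -1.16703886] [ 0.02053822 -0.05855605  0.00126445]
go [ -34.6 -207.6   65.9] [ 0.001 -0.002  0.   ] clock 1.45
go [ -34.7 -207.7  162.9] [ 0.001 -0.002  0.   ] clock 1.45
```

>>> play_rows(
  deltas=[-4,-25,8,0,0,0,1,-12,-70,22,0,0,0,1,-20,-118,38,0,0,0,1,-28,-165,52,0,0,0,1,-33,-198,63,0,0,0,1,-34.6,-207.6,80,0,0,0,1,-34.6,-207.6,110,0,0,0,1,-34.6,-207.6,140,0,0,0,1,-34.6,-207.6,157,0,0,0,1,-34.6,-207.6,163,0,0,0,1],
)

```text
clock: 2.7
eef_pos: [451.6, 11.3, 2.5]
tool_rot: [3.141, 0.0, -0.058]
force: [0.7, 0.2, 0.0]
width: 85.3
gripper_force: 0.0
```

>>> play_rows(
  deltas=[0,0,0,0,0,0,0.7,0,0,0,0,0,0,0.5,0,0,0,0,0,0,0.3,0,0,0,0,0,0,0.2,0,0,0,0,0,0,0.2,0,0,0,0,0,0,0.2],
)

```text
clock: 3.45
eef_pos: [451.9, 11.5, 4.2]
tool_rot: [-3.141, -0.001, -0.058]
force: [-0.5, 1.3, 6.1]
width: 41.0
gripper_force: 62.2
```

>>> play_rows(
  deltas=[0,0,-4,0,0,0,0.2,0,0,-15,0,0,0,0.2,0,0,-35,0,0,0,0.2,0,0,-58,0,0,0,0.2,0,0,-77,0,0,0,0.2,0,0,-87,0,0,0,0.2,0,0,-90,0,0,0,0.2],
)

```text
clock: 4.32
eef_pos: [451.5, 11.5, 93.5]
tool_rot: [-3.142, -0.0, -0.058]
force: [0.5, -0.1, -6.1]
width: 40.4
gripper_force: 61.8
```

Run:
```python
from h import *
go(456,-366.3,90,.055)
cv2.imwrite('pics/a.png',cv2.resize(get_image('scene')[120:300,180:380,::-1],None,fx=3,fy=3,interpolation=cv2.INTER_CUBIC))
```

```text
go [ 26.4 376.9   3.5] [-0.    -0.    -0.113] clock 4.33
```

View pics/a.png

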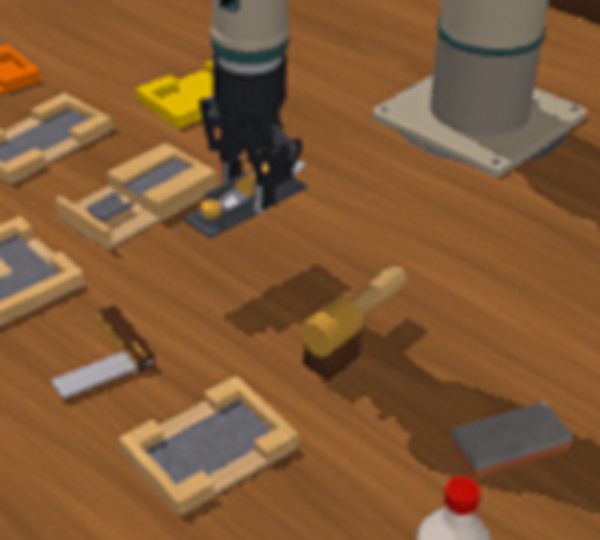

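The plane hangs level in the gripper, knob at (211,209). On to its tray.

>>> play_rows(
  deltas=[1,12,0,0,0,-0.005,0.2,3,45,0,0,0,-0.02,0.2,7,92,0,0,0,-0.03,0.2,10,142,0,0,0,-0.045,0.2,14,192,0,0,0,-0.06,0.2,17,242,0,0,0,-0.075,0.2,20,290,0,0,0,-0.09,0.2,23,333,0,0,0,-0.105,0.2,25,364,0,0,0,-0.113,0.2,26.4,377,0,0,0,-0.113,0.2],
)

```text
clock: 5.62
eef_pos: [454.0, -369.7, 92.5]
tool_rot: [3.141, 0.001, 0.051]
force: [0.9, 0.2, -6.5]
width: 40.9
gripper_force: 62.0
```

>>> play_rows(
  deltas=[0,0,8,0,0,0,0.2,0,0,25,0,0,0,0.2,0,0,45,0,0,0,0.2,0,0,58,0,0,0,0.2,0,0,62,0,0,0,0.2,0,0,62,0,0,0,0.2],
)

```text
clock: 6.38
eef_pos: [456.0, -366.3, 31.1]
tool_rot: [-3.141, 0.0, 0.055]
force: [0.3, 0.1, -5.2]
width: 40.7
gripper_force: 61.9
```

Run:
```python
from h import *
print(read_state()['eef_pos'],read_state()['tool_rot']); go(456,-366.3,9.5,.055)
a=get_image('scene')[120:190,160:250,::-1]
cv2.imwrite('pics/b.png',cv2.resize(a,None,fx=7,fy=7,interpolation=cv2.INTER_CUBIC))
```

```text
[ 455.98058826 -366.33208465   31.14077959] [-3.14138243e+00  2.38318319e-04  5.51070877e-02]
go [ 0.  -0.  21.6] [-0.  0.  0.] clock 6.38
```

View pics/b.png

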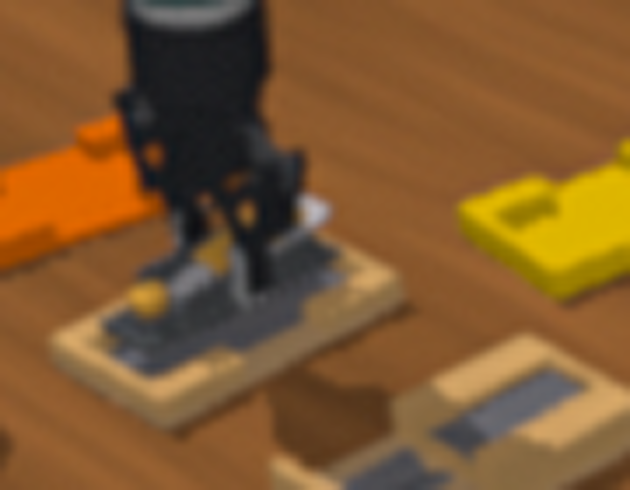

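The plane is over the recess, inside the wooden rim on all sides. Lowering slowly.

>>> play_rows(
  deltas=[0,0,5,0,0,0,0.2,0,0,10,0,0,0,0.2,0,0,14,0,0,0,0.2,0,0,17,0,0,0,0.2,0,0,19,0,0,0,0.2,0,0,20,0,0,0,0.2,0,0,20.5,0,0,0,0.2,0,0,21,0,0,0,0.2,0,0,21,0,0,0,0.2],
)

```text
clock: 7.55
eef_pos: [456.0, -366.6, 10.4]
tool_rot: [3.142, -0.0, 0.055]
force: [0.4, 0.2, -4.9]
width: 40.9
gripper_force: 62.0
```

>>> play_rows(
  deltas=[0,0,0.5,0,0,0,0.2,0,0,1,0,0,0,0.2,0,0,1.5,0,0,0,0.2,0,0,1.5,0,0,0,0.2],
)

```text
clock: 8.05
eef_pos: [456.0, -366.6, 10.2]
tool_rot: [-3.141, -0.001, 0.055]
force: [-2.2, 3.6, 9.0]
width: 41.0
gripper_force: 63.7
```

>>> play_rows(
  deltas=[0,0,0,0,0,0,0.55,0,0,0,0,0,0,0.7,0,0,0,0,0,0,0.75,0,0,-8,0,0,0,0.75,0,0,-30,0,0,0,0.75,0,0,-60,0,0,0,0.75,0,0,-100,0,0,0,0.9,0,0,-140,0,0,0,1,0,-40,-170,0,0,0,1,0,-90,-180,0,0,0,1],
)

```text
clock: 9.3
eef_pos: [451.7, -277.6, 191.2]
tool_rot: [3.139, -0.004, 0.052]
force: [0.5, 0.9, -1.1]
width: 85.5
gripper_force: 0.0
```

Run:
```python
from h import *
print(read_state()['eef_pos'],read_state()['qpos'].round(2))
go(480,60,190,-.2);go(467,370,100,-.42)
```

```text
[ 451.66990679 -277.57751458  191.1937271 ] [ 0.08  0.59  0.65  1.91 -0.49  0.8  -0.53]
go [  46.  -335.6    0.4] [ 0.002 -0.004  0.252] clock 9.3
go [  48.9 -646.1   89.6] [ 0.002 -0.004  0.472] clock 9.3
```

>>> play_rows(
  deltas=[5,-30,0,0,0,0.02,1,12,-85,0,0,0,0.06,1,20,-140,0,0,0,0.1,1,28,-195,0,0,0,0.14,1,35,-250,0,0,0,0.19,1,42,-305,0,0,0,0.23,1,48,-360,0,0,0,0.27,1,52,-415,5,0,0,0.32,1,53,-470,12,0,0,0.36,1,52,-520,25,0,0,0.4,1],
)

```text
clock: 10.55
eef_pos: [474.7, 247.8, 164.4]
tool_rot: [-3.14, -0.001, -0.346]
force: [0.9, -0.2, 0.4]
width: 85.1
gripper_force: 0.0
```

Run:
```python
from m import *
top=get_image('top'); np.save('top1.npy',top)
print('plane',*box('top',comp(top,(125+595/2.8,120+220/2.8),lambda H,S,V:S<160),9,.06))
print(read_state()['eef_pos'],read_state()['qpos'].round(2))
go(467,370,60,-.42);go(467,370,2,-.42)
```

```text
plane [ 457.1 -366.8] size 178.9 102.4 yaw 0.057 slopes [-0.003  0.003 -0.009 -0.002]
[471.87291758 256.12600387 161.66164728] [-1.04  0.7   0.8   1.92 -0.69  0.82 -1.77]
go [ -41.8 -105.5  102.2] [-0.003  0.005  0.083] clock 10.6
go [ -41.5 -105.3  160.2] [-0.003  0.005  0.083] clock 10.6
```

>>> play_rows(
  deltas=[-8,-18,15,0,0,0.02,1,-22,-48,40,0,0,0.05,1,-36,-80,65,0,0,0.072,1,-46,-102,88,0,0,0.072,1,-51,-112,102,0,0,0.072,1,-52,-114,106,0,0,0.072,1,-52,-114,106,0,0,0.072,1,-52,-114,106,0,0,0.072,1],
)

```text
clock: 11.6
eef_pos: [465.1, 369.2, 58.8]
tool_rot: [-3.141, -0.001, -0.419]
force: [-0.4, 0.3, -0.4]
width: 85.4
gripper_force: 0.0
```

Run:
```python
from h import *
print(read_state()['eef_pos']);go(467,370,2,-.42)
```

```text
[465.13171085 369.1903046   58.8306954 ]
go [ 1.3 -1.5 56.8] [-0.001 -0.001  0.001] clock 11.6
```

>>> play_rows(
  deltas=[1,-1.5,12,0,0,0,1,1,-1.5,32,0,0,0,1,1,-1.5,48,0,0,0,1,1,-1.5,55,0,0,0,1,1,-1.5,56.5,0,0,0,0.8,1,-1.5,56.5,0,0,0,0.5,1,-1.5,56.5,0,0,0,0.3,1,-1.5,56.5,0,0,0,0.2,1,-1.5,56.5,0,0,0,0.2,1,-1.5,56.5,0,0,0,0.2],
)

```text
clock: 12.85
eef_pos: [466.2, 371.3, 2.0]
tool_rot: [-3.141, -0.001, -0.417]
force: [-0.5, -1.2, 5.9]
width: 43.5
gripper_force: 63.9
```

>>> play_rows(
  deltas=[0,0,-4,0,0,0,0.2,0,0,-15,0,0,0,0.2,0,0,-35,0,0,0,0.2,0,0,-58,0,0,0,0.2,0,0,-77,0,0,0,0.2,0,0,-87,0,0,0,0.2,0,0,-90,0,0,0,0.2,0,0,-90,0,0,0,0.2],
)

```text
clock: 13.85
eef_pos: [465.3, 371.2, 91.0]
tool_rot: [3.141, 0.0, -0.417]
force: [0.6, 0.1, -2.1]
width: 43.6
gripper_force: 63.0
```

Run:
```python
from h import *
print(read_state()['eef_pos'],read_state()['qpos'].round(2));go(669,174.5,90,-.138)
```

```text
[465.32437    371.16081376  91.0489519 ] [-1.16  0.87  0.75  1.81 -0.81  0.81 -1.98]
go [265.9  97.3   1. ] [ 0.     0.    -0.279] clock 13.85
```

>>> play_rows(
  deltas=[10,4,0,0,0,-0.01,0.2,40,15,0,0,0,-0.04,0.2,85,31,0,0,0,-0.09,0.2,133,49,0,0,0,-0.14,0.2,181,66,0,0,0,-0.19,0.2,225,82,0,0,0,-0.24,0.2,255,93,0,0,0,-0.27,0.2,265.5,97,0,0,0,-0.279,0.2,265.5,97,20,0,0,-0.279,0.2,265.5,97,40,0,0,-0.279,0.2],
)

```text
clock: 15.1
eef_pos: [667.1, 177.2, 49.0]
tool_rot: [-3.141, 0.003, -0.136]
force: [-0.8, 0.6, -0.6]
width: 43.8
gripper_force: 63.0
```

>>> play_rows(
  deltas=[0,0,12,0,0,0,0.2,0,0,20,0,0,0,0.2,0,0,20,0,0,0,0.2,0,0,20,0,0,0,0.2],
)

```text
clock: 15.6
eef_pos: [669.6, 174.9, 31.9]
tool_rot: [-3.141, -0.001, -0.138]
force: [0.1, -0.0, -1.4]
width: 43.5
gripper_force: 63.0
```

Run:
```python
from h import *
print(read_state()['eef_pos']); go(669,174.5,8,-.138)
a=get_image('scene')[225:300,215:290,::-1]
cv2.imwrite('pics/c.png',cv2.resize(a,None,fx=7,fy=7,interpolation=cv2.INTER_CUBIC))
```

```text
[669.59623809 174.94270738  31.94312334]
go [-0.6  0.5 23.9] [-0.    -0.001 -0.   ] clock 15.6
```

View pics/c.png

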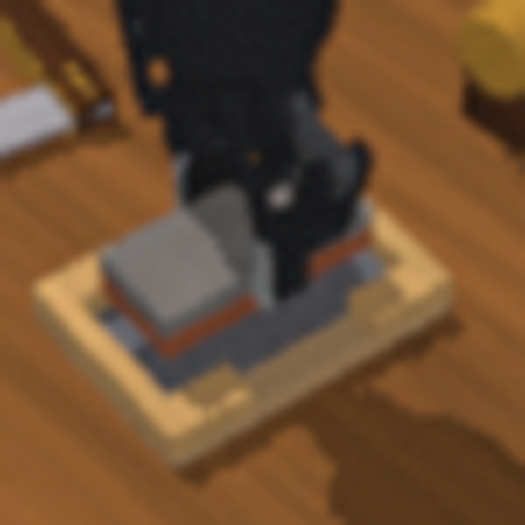

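The stone sits centred over the recess, still about 24 mm up. Lowering.

>>> play_rows(
  deltas=[-0.5,0.5,5,0,0,0,0.2,-0.5,0.5,12,0,0,0,0.2,-0.5,0.5,17,0,0,0,0.2,-0.5,0.5,20,0,0,0,0.2,-0.5,0.5,22,0,0,0,0.2,-0.5,0.5,23,0,0,0,0.2,-0.5,0.5,23.5,0,0,0,0.2,-0.5,0.5,24,0,0,0,0.2,-0.5,0.5,24,0,0,0,0.2],
)

```text
clock: 16.77
eef_pos: [668.6, 174.5, 8.1]
tool_rot: [-3.141, -0.0, -0.138]
force: [-2.8, -1.1, 5.8]
width: 43.7
gripper_force: 63.8
```

>>> play_rows(
  deltas=[0,0,0,0,0,0,0.58,0,0,0,0,0,0,0.7,0,0,0,0,0,0,0.75,0,0,-8,0,0,0,0.75,0,0,-30,0,0,0,0.75,0,0,-60,0,0,0,0.75,0,0,-90,0,0,0,0.75,0,0,-110,0,0,0,0.75,0,0,-118,0,0,0,0.75,0,0,-120,0,0,0,0.75],
)

```text
clock: 18.02
eef_pos: [668.4, 174.6, 127.5]
tool_rot: [-3.141, 0.0, -0.138]
force: [-0.5, -0.3, -0.3]
width: 63.9
gripper_force: 0.0
```

Run:
```python
from h import *
print(read_state()['eef_pos'],read_state()['qpos'].round(2));go(627.5,1.1,90,1.331)
```

```text
[668.40401662 174.64256566 127.53964197] [-0.65  0.9   0.69  1.49 -0.64  0.98 -1.49]
go [-16.6 177.5  37.5] [-0.    -0.    -1.469] clock 18.02
```

>>> play_rows(
  deltas=[-1,10,0,0,0,-0.1,0.75,-3,35,2,0,0,-0.27,0.75,-6,65,5,0,0,-0.44,0.75,-9,95,10,0,0,-0.61,0.75,-11,120,15,0,0,-0.78,0.75,-13,140,20,0,0,-0.95,0.75,-15,158,26,0,0,-1.12,0.75,-16,170,32,0,0,-1.28,0.75,-16.6,176,36,0,0,-1.42,0.75,-16.6,177.5,37.5,0,0,-1.469,0.75],
)

```text
clock: 19.27
eef_pos: [626.4, 0.1, 88.4]
tool_rot: [-3.139, 0.001, 1.332]
force: [0.3, 0.5, 0.5]
width: 64.2
gripper_force: 0.0
```

>>> play_rows(
  deltas=[0,0,10,0,0,0,0.75,0,0,20,0,0,0,0.75,0,0,25,0,0,0,0.75,0,0,25,0,0,0,0.75],
)

```text
clock: 19.77
eef_pos: [627.1, 1.1, 64.0]
tool_rot: [-3.14, 0.0, 1.331]
force: [-0.2, -0.2, 0.1]
width: 64.2
gripper_force: 0.0
```

Run:
```python
from m import *
print(read_state()['eef_pos'],read_state()['tool_rot']); go(627.5,1.1,2,1.331)
sc=get_image('scene')
cv2.imwrite('pics/d.png',cv2.resize(sc[180:270,170:290,::-1],None,fx=6,fy=6,interpolation=cv2.INTER_CUBIC))
t=get_image('top'); h=comp(t,(125+210/2.8,120+90/2.8),lambda H,S,V:S<70); print('stone+felt',*box('top',h,20,-.138))
```

```text
[627.14838013   1.14492115  64.01595435] [-3.14035976e+00  4.37134224e-04  1.33077997e+00]
go [ 0.1  0.4 62. ] [-0.001  0.    -0.   ] clock 19.77
stone+felt [386.3  40.7] size 829.8 264.3 yaw 0.08 slopes [ 0.118 -0.359 -0.483  0.003]
```

View pics/d.png

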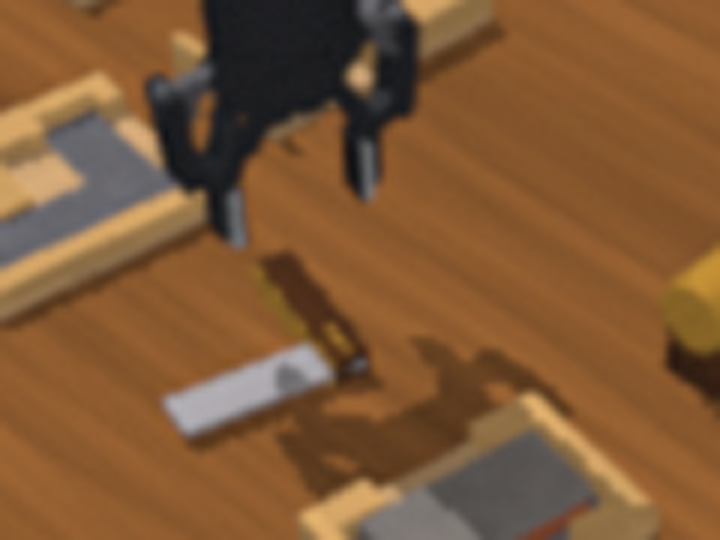

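The stone is down in its tray (lower right). The open fingers straddle the stock, clear of the blade. Descending and gripping.

>>> play_rows(
  deltas=[0,0,12,0,0,0,0.75,0,0,32,0,0,0,0.75,0,0,50,0,0,0,0.75,0,0,59,0,0,0,0.75,0,0,61.5,0,0,0,0.7,0,0,61.5,0,0,0,0.5,0,0,61.5,0,0,0,0.3,0,0,61.5,0,0,0,0.15,0,0,61.5,0,0,0,0.1,0,0,61.5,0,0,0,0.1],
)

```text
clock: 21.12
eef_pos: [628.2, 0.9, 4.2]
tool_rot: [3.14, -0.0, 1.331]
force: [-0.2, -0.1, 6.8]
width: 20.5
gripper_force: 60.9
```

>>> play_rows(
  deltas=[0,0,-3,0,0,0,0.1,0,0,-12,0,0,0,0.1,0,0,-30,0,0,0,0.1,0,0,-50,0,0,0,0.1,0,0,-66,0,0,0,0.1,0,0,-73,0,0,0,0.1,0,0,-75,0,0,0,0.1,0,0,-75,0,0,0,0.1],
)

```text
clock: 22.12
eef_pos: [627.3, 1.0, 78.0]
tool_rot: [-3.141, 0.0, 1.331]
force: [0.3, 0.4, -2.3]
width: 20.4
gripper_force: 60.0
```

Run:
```python
from m import *
s=read_state(); print(s['eef_pos'],s['width'],s['qpos'].round(2))
sc=get_image('scene'); np.save('sc2.npy',sc)
cv2.imwrite('pics/e.png',cv2.resize(sc[160:260,170:290,::-1],None,fx=6,fy=6,interpolation=cv2.INTER_CUBIC))
# blade in hand: expected yaw -.24
t=get_image('top');
```

```text
[627.29445327   1.04307244  78.00556636] 20.40597866189588 [-0.19  0.8   0.24  1.71 -0.28  0.67 -0.04]
```

View pics/e.png

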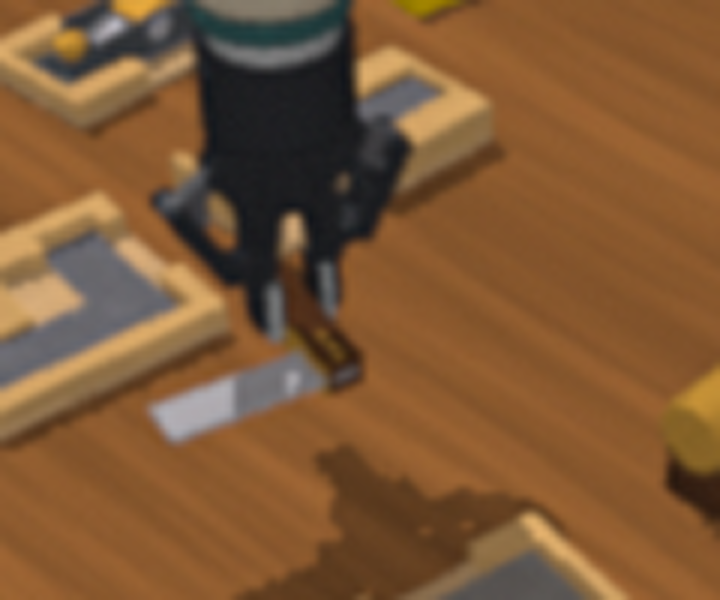

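The square is held level by the stock, with the blade tip at (170,425). Checking the blade in hand.

Run:
```python
from m import *
sc=np.load('sc2.npy'); s=read_state()
ct=comp(sc,(205,227),lambda H,S,V:(S<110)&(V>100))
print(*box('scene',ct,s['eef_pos'][2]-4.2+9,-.24))
t=get_image('top'); u=pix('top',[[680,30,83]])[0]; print(u)
print('top',*box('top',comp(t,u,lambda H,S,V:(S<110)&(V>100)),83,-.24))
p,yaw=s['eef_pos'],s['tool_rot'][2]-np.pi/2
for a,b in((-.24,-.24),):
    R=lambda y:np.array([[np.cos(y),-np.sin(y)],[np.sin(y),np.cos(y)]])
    print('expected blade centre',p[:2]+R(a)@[51,42])
x=np.r_[665.2,-170.2]+R(-.093)@[-40,-10]; print('grip target',x); go(*x,78,-.093+np.pi/2)
```

```text
[687.1  29.1] size 83.2 32.2 yaw -0.248 slopes [ 0.019 -0.019  0.026 -0.058]
[234.37238981 142.22259321]
top [341.1  85.3] size 853.1 355.7 yaw 0.084 slopes [ 0.081  0.088 -0.127  0.79 ]
expected blade centre [686.65127873  29.669966  ]
grip target [ 624.44419538 -176.44214622]
go [-173.    39.6   -0.3] [-0.001  0.    -0.147] clock 22.27
```

>>> play_rows(
  deltas=[-8,2,0,0,0,-0.01,0.1,-30,7,0,0,0,-0.03,0.1,-62,14,0,0,0,-0.06,0.1,-97,22,0,0,0,-0.09,0.1,-130,30,0,0,0,-0.115,0.1,-155,36,0,0,0,-0.135,0.1,-169,39,0,0,0,-0.147,0.1,-173,39.6,10,0,0,-0.147,0.1,-173,39.6,28,0,0,-0.147,0.1,-173,39.6,40,0,0,-0.147,0.1],
)

```text
clock: 23.52
eef_pos: [624.2, -174.4, 36.2]
tool_rot: [-3.139, -0.002, 1.48]
force: [-0.3, 0.7, -1.7]
width: 20.5
gripper_force: 60.0
```

>>> play_rows(
  deltas=[0,0,4,0,0,0,0.1,0,0,6,0,0,0,0.1,0,0,6,0,0,0,0.1,0,0,6,0,0,0,0.1],
)

```text
clock: 24.02
eef_pos: [625.3, -176.6, 32.8]
tool_rot: [3.141, 0.0, 1.478]
force: [-0.8, 0.7, -1.1]
width: 20.1
gripper_force: 60.0
```

Run:
```python
from m import *
go(624.4,-176.4,10,-.093+np.pi/2)
sc=get_image('scene')
cv2.imwrite('pics/f.png',cv2.resize(sc[160:250,145:245,::-1],None,fx=6,fy=6,interpolation=cv2.INTER_CUBIC))
```

```text
go [ 0.1 -1.  22.8] [ 0.001  0.    -0.   ] clock 24.02
```

View pics/f.png

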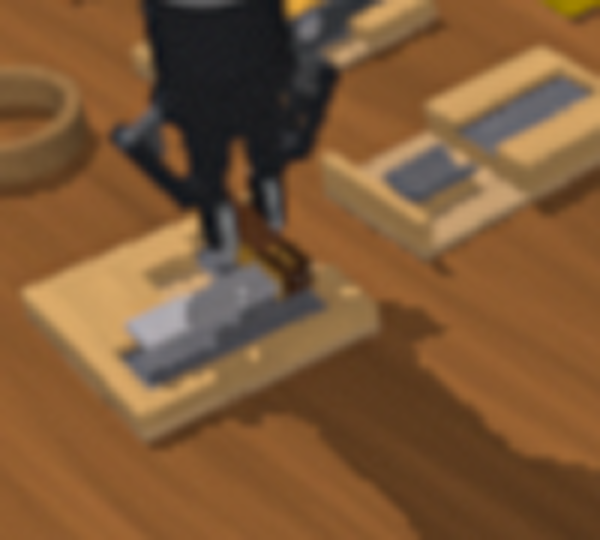

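The blade and stock line up with the L recess from about 22 mm above it. Lowering.

>>> play_rows(
  deltas=[0,-1,5,0,0,0,0.1,0,-1,11,0,0,0,0.1,0,-1,16,0,0,0,0.1,0,-1,19,0,0,0,0.1,0,-1,20.5,0,0,0,0.1,0,-1,21.5,0,0,0,0.1,0,-1,22,0,0,0,0.1,0,-1,22.5,0,0,0,0.1,0,-1,23,0,0,0,0.1,0,-1,23,0,0,0,0.1],
)

```text
clock: 25.32
eef_pos: [624.1, -176.4, 10.2]
tool_rot: [3.141, -0.0, 1.478]
force: [-2.8, 0.8, 3.9]
width: 20.4
gripper_force: 60.9
```

>>> play_rows(
  deltas=[0,0,0,0,0,0,0.3,0,0,0,0,0,0,0.5,0,0,0,0,0,0,0.6,0,0,-8,0,0,0,0.6,0,0,-30,0,0,0,0.6,0,0,-60,0,0,0,0.6,0,0,-95,0,0,0,0.8,0,0,-130,0,0,0,1,0,0,-147,0,0,0,1,0,0,-150,0,0,0,1],
)

```text
clock: 26.58
eef_pos: [624.6, -176.6, 161.0]
tool_rot: [3.139, 0.0, 1.478]
force: [-0.9, 1.5, -0.1]
width: 85.6
gripper_force: 0.0
```

Run:
```python
from m import *
sc=get_image('scene'); t=get_image('top')
cv2.imwrite('pics/g.png',cv2.resize(sc[150:290,140:320,::-1],None,fx=4.4,fy=4.4,interpolation=cv2.INTER_CUBIC))
t0=np.load('top0.npy'); V=cv2.cvtColor(t0,cv2.COLOR_RGB2HSV)[...,2].astype(float)
# head: brass brighter than its surround, midpoint of half-level crossings per row
for v in range(184,196,2):
    r=np.interp(np.arange(188,212,.1),np.arange(512),V[v]); k=np.arange(188,212,.1)[r>172]; c=k.mean()
    print(v,np.round([k.min(),k.max()],1),ray('top',(c,v),47)[0].round(1))
for v in (204,210,214):
    S=cv2.cvtColor(t0,cv2.COLOR_RGB2HSV)[v,190:208,2].astype(float); k=np.arange(190,208,.1); r=np.interp(k,np.arange(190,208),S); k=k[r>185]; print('h',v,k.min().round(1),k.max().round(1),ray('top',(k.mean(),v),47)[0].round(1))
ct=comp(sc,(140+483/3.2,120+348/3.2),lambda H,S,V:V>165); p=ray('scene',ct,47); print('scene mallet',p.min(0),p.max(0))
go(480,-60,160,.8);go(502,172,110,.03); print(read_state()['qpos'].round(2))
```

```text
184 [194.8 203.3] [526.3 173.   47. ]
186 [194.7 203.2] [518.3 173.4  47. ]
188 [194.7 203.2] [510.2 173.4  47. ]
190 [194.8 203.2] [502.2 173.2  47. ]
192 [194.9 203.1] [494.3 173.2  47. ]
194 [194.8 203.2] [486.3 173.2  47. ]
h 204 197.6 201.4 [446.7 171.3  47. ]
h 210 197.5 201.8 [423.1 170.8  47. ]
h 214 197.5 202.2 [407.5 170.   47. ]
scene mallet [378.10222577 150.81723958  47.        ] [509.98369551 177.80579945  47.        ]
go [ 102.4 -153.7   -0.9] [-0.001  0.     0.678] clock 26.68
go [ 335.4 -153.3   49.2] [-1.000e-03  0.000e+00  1.448e+00] clock 26.68
[ 0.12  0.71  0.2   1.6  -0.17  0.85  0.29]
```

View pics/g.png

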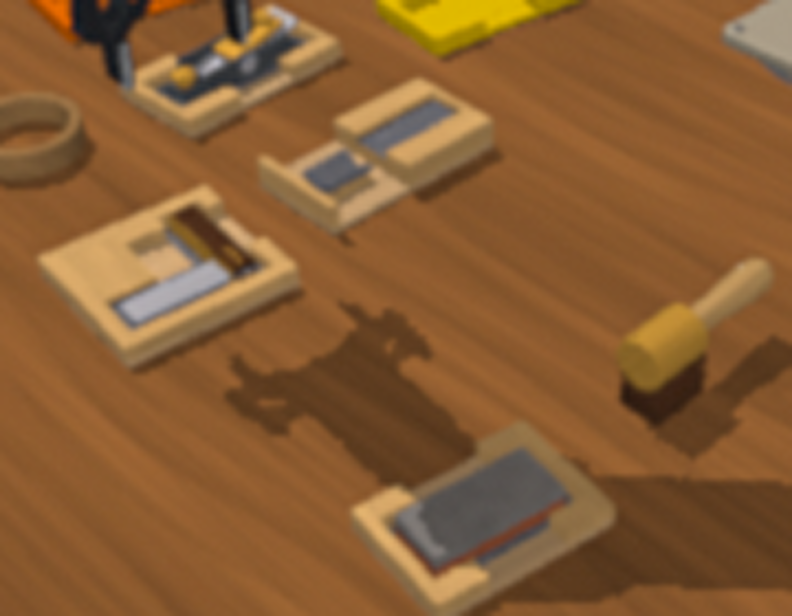

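The plane, stone and square lie level in their recesses. The mallet is still on its V-block, head near (665,345).

>>> play_rows(
  deltas=[8,-4,0,0,0,0.04,1,35,-16,0,0,0,0.15,1,75,-34,0,0,0,0.32,1,118,-54,2,0,0,0.49,1,162,-74,5,0,0,0.66,1,206,-94,8,0,0,0.83,1,250,-114,12,0,0,1.0,1,290,-133,16,0,0,1.17,1,320,-146,20,0,0,1.33,1,335,-153,24,0,0,1.44,1],
)

```text
clock: 27.92
eef_pos: [500.7, 173.5, 133.6]
tool_rot: [3.141, 0.003, 0.037]
force: [-0.4, 0.1, 0.4]
width: 85.6
gripper_force: 0.0
```

>>> play_rows(
  deltas=[0,0,8,0,0,0,1,0,0,20,0,0,0,1,0,0,27,0,0,0,1,0,0,28,0,0,0,1,0,0,28,0,0,0,1],
)

```text
clock: 28.55
eef_pos: [503.1, 170.8, 107.4]
tool_rot: [-3.142, -0.0, 0.037]
force: [0.2, -0.2, 0.2]
width: 85.8
gripper_force: 0.0
```

Run:
```python
from h import *
print(read_state()['eef_pos'],read_state()['qpos'].round(2));go(501.5,173,27,.033)
```

```text
[503.07929549 170.7863921  107.40672661] [-0.75  0.72  0.58  1.97 -0.65  0.64 -1.28]
go [-1.5 -2.3 80.4] [-0.    -0.     0.004] clock 28.55
```

>>> play_rows(
  deltas=[-1.5,-2.3,12,0,0,0,1,-1.5,-2.3,35,0,0,0,1,-1.5,-2.3,58,0,0,0,1,-1.5,-2.3,74,0,0,0,1,-1.5,-2.3,80,0,0,0,1,-1.5,-2.3,80.5,0,0,0,1,-1.5,-2.3,80.5,0,0,0,0.7,-1.5,-2.3,80.5,0,0,0,0.6,-1.5,-2.3,80.5,0,0,0,0.55,-1.5,-2.3,80.5,0,0,0,0.52],
)

```text
clock: 29.8
eef_pos: [501.2, 173.7, 27.0]
tool_rot: [-3.141, -0.0, 0.038]
force: [-0.3, 0.4, 0.5]
width: 44.1
gripper_force: 0.0
```

>>> play_rows(
  deltas=[0,0,0,0,0,0,0.48,0,0,0,0,0,0,0.44,0,0,0,0,0,0,0.35,0,0,0,0,0,0,0.2,0,0,0,0,0,0,0.2],
)

```text
clock: 30.42
eef_pos: [501.2, 174.3, 27.3]
tool_rot: [-3.14, -0.0, 0.038]
force: [-1.2, 1.7, 4.6]
width: 38.4
gripper_force: 59.5
```

>>> play_rows(
  deltas=[0,0,-2,0,0,0,0.2,0,0,-6,0,0,0,0.2,0,0,-14,0,0,0,0.2,0,0,-26,0,0,0,0.2,0,0,-42,0,0,0,0.2,0,0,-58,0,0,0,0.2,0,0,-70,0,0,0,0.2,0,0,-76,0,0,0,0.2,0,0,-78,0,0,0,0.2,0,0,-78,0,0,0,0.2],
)

```text
clock: 31.68
eef_pos: [500.9, 173.6, 104.6]
tool_rot: [3.142, 0.0, 0.038]
force: [0.2, -0.2, -4.2]
width: 38.3
gripper_force: 60.7
```

Run:
```python
from m import *
s=read_state(); print(s['eef_pos'],s['qpos'].round(2)); ax=s['eef_pos'][2]+19.7
sc=get_image('scene'); t=get_image('top')
cv2.imwrite('pics/h.png',cv2.resize(sc[130:260,240:380,::-1],None,fx=4.4,fy=4.4,interpolation=cv2.INTER_CUBIC))
# handle end expected at tool -112 mm along x
e=np.array([s['eef_pos'][0]-112,s['eef_pos'][1]-112*.036,ax]); print('handle end px expected',pix('scene',[e])[0], pix('top',[e])[0])
ct=comp(sc,pix('scene',[e])[0],lambda H,S,V:(S<155)&(V>150)); p=ray('scene',ct,ax); i=p[:,0].argmin(); print('min x',p[i], 'px',ct[i])
x=np.r_[456.5,-171.7]+[43*np.cos(.016),43*np.sin(.016)]; print(x); go(*x,105,.016)
```

```text
[500.92226988 173.6008692  104.64021227] [-0.76  0.72  0.58  1.98 -0.65  0.64 -1.28]
handle end px expected [314.11151414 191.10529862] [196.69188689 215.32340986]
min x [375.05638574 161.51294524 124.34021227] px [314.875 188.125]
[ 499.49449612 -171.01202935]
go [-14.3 344.2  -0.5] [0.    0.001 0.022] clock 31.77
```

View pics/h.png

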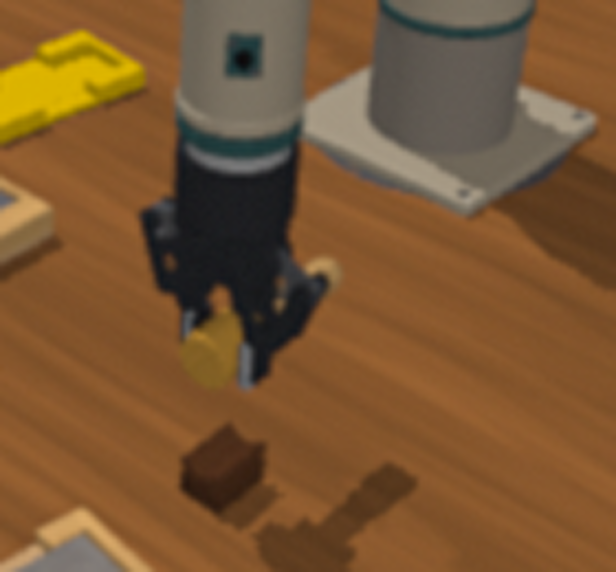

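The mallet is lifted level out of the V-block. Its handle end is at native (313.9,191.8) against an expected (314.1,191.1). Carrying it to its tray.

>>> play_rows(
  deltas=[0,8,0,0,0,0,0.2,-1,30,0,0,0,0.002,0.2,-3,68,0,0,0,0.005,0.2,-5,114,0,0,0,0.008,0.2,-7,162,0,0,0,0.011,0.2,-9,210,0,0,0,0.014,0.2,-11,256,0,0,0,0.017,0.2,-13,298,0,0,0,0.02,0.2,-14,330,0,0,0,0.022,0.2,-14.3,344,0,0,0,0.022,0.2],
)

```text
clock: 33.02
eef_pos: [499.2, -173.7, 104.9]
tool_rot: [3.14, -0.0, 0.012]
force: [-0.2, 0.4, -4.6]
width: 38.3
gripper_force: 61.0
```

>>> play_rows(
  deltas=[0,0,8,0,0,0,0.2,0,0,25,0,0,0,0.2,0,0,45,0,0,0,0.2,0,0,58,0,0,0,0.2,0,0,64,0,0,0,0.2,0,0,65,0,0,0,0.2,0,0,65,0,0,0,0.2],
)

```text
clock: 33.9
eef_pos: [500.2, -170.8, 40.2]
tool_rot: [3.141, -0.001, 0.016]
force: [0.4, -0.5, -3.3]
width: 38.0
gripper_force: 61.0
```

Run:
```python
from m import *
print(read_state()['eef_pos']); go(499.5,-171,15.3,.016)
sc=get_image('scene')
cv2.imwrite('pics/i.png',cv2.resize(sc[140:215,180:275,::-1],None,fx=6.5,fy=6.5,interpolation=cv2.INTER_CUBIC))
```

```text
[ 500.17343649 -170.78025218   40.15837815]
go [-0.7  0.2 24.9] [ 0.    -0.001 -0.   ] clock 33.9
```

View pics/i.png

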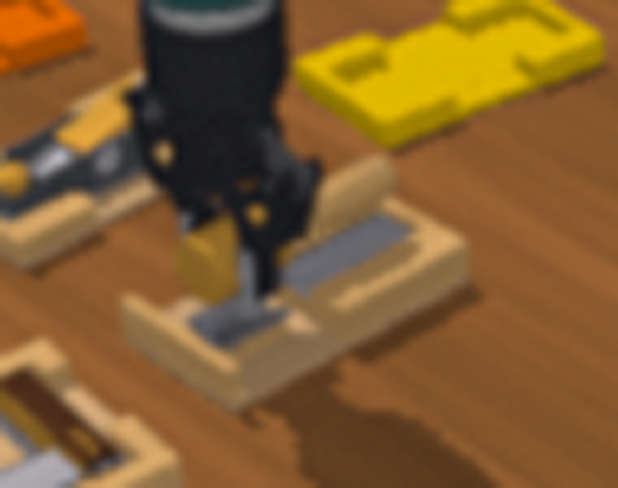

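The head hangs over the V bed and the handle over the channel, with roughly 25 mm left to go. Lowering slowly.

>>> play_rows(
  deltas=[-0.7,0,5,0,0,0,0.2,-0.7,0,11,0,0,0,0.2,-0.7,0,16,0,0,0,0.2,-0.7,0,19.5,0,0,0,0.2,-0.7,0,22,0,0,0,0.2,-0.7,0,23.5,0,0,0,0.2,-0.7,0,24.2,0,0,0,0.2,-0.7,0,24.7,0,0,0,0.2,-0.7,0,25,0,0,0,0.2,-0.7,0,25,0,0,0,0.2],
)

```text
clock: 35.2
eef_pos: [499.4, -171.3, 15.9]
tool_rot: [3.141, -0.001, 0.015]
force: [-2.3, -0.6, 7.8]
width: 38.8
gripper_force: 62.2
```

>>> play_rows(
  deltas=[0,0,0.5,0,0,0,0.2,0,0,0.8,0,0,0,0.2,0,0,0.8,0,0,0,0.2],
)

```text
clock: 35.58
eef_pos: [499.4, -171.3, 15.9]
tool_rot: [3.141, -0.002, 0.015]
force: [-4.5, 0.6, 15.7]
width: 38.4
gripper_force: 63.0
```

>>> play_rows(
  deltas=[0,0,-0.3,0,0,0,0.46,0,0,-0.3,0,0,0,0.52,0,0,-0.3,0,0,0,0.65,0,0,-0.3,0,0,0,0.75,0,0,-6,0,0,0,0.75,0,0,-25,0,0,0,0.75,0,0,-55,0,0,0,0.75,0,0,-95,0,0,0,0.9,0,0,-135,0,0,0,1,0,0,-165,0,0,0,1],
)

```text
clock: 36.83
eef_pos: [499.4, -170.8, 181.0]
tool_rot: [3.141, -0.001, 0.016]
force: [-0.2, -0.7, -0.7]
width: 85.5
gripper_force: 0.0
```

>>> play_rows(
  deltas=[-5,-50,-10,0,0,0,1,-10,-100,-20,0,0,0,1,-15,-150,-20,0,0,0,1,-18,-180,-20,0,0,0,1,-20,-190,-20,0,0,0,1,-20,-190,-20,0,0,0,1,-20,-190,-20,0,0,0,1,-20,-190,-20,0,0,0,1],
)

```text
clock: 37.83
eef_pos: [476.3, 17.5, 199.1]
tool_rot: [3.141, -0.0, 0.013]
force: [-0.4, 0.5, 0.5]
width: 84.9
gripper_force: 0.0
```

Run:
```python
from m import *
a=get_image('scene')[115:225,140:270,::-1]; cv2.imwrite('pics/j.png',cv2.resize(a,None,fx=5,fy=5,interpolation=cv2.INTER_CUBIC))
a=get_image('top')[120:235,180:370,::-1]; cv2.imwrite('pics/k.png',cv2.resize(a,None,fx=4.2,fy=4.2,interpolation=cv2.INTER_CUBIC))
```

```text
(no output)
```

View pics/j.png

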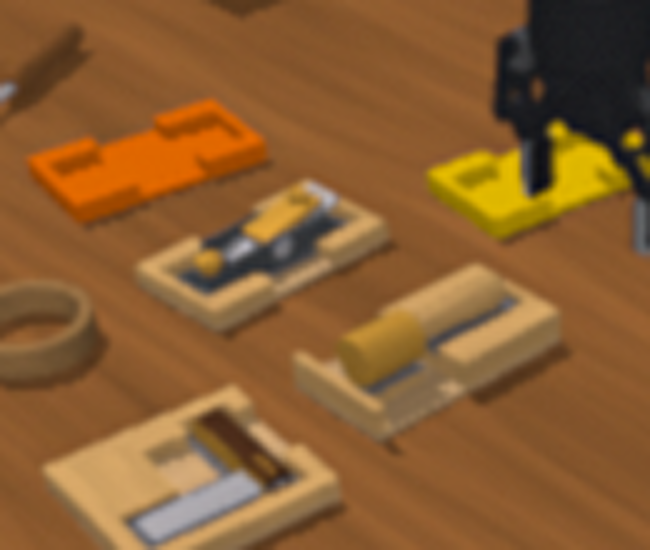

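View pics/k.png

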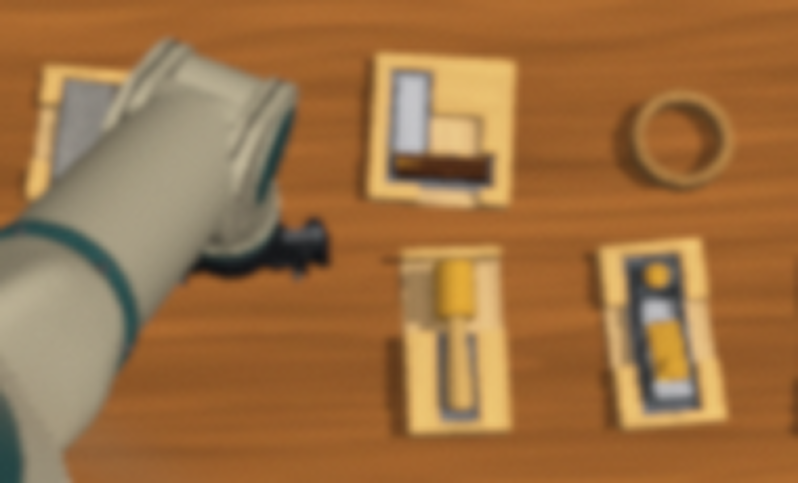

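Both pictures show every tool in its recess: square (445,130), mallet (455,330) with its handle in the channel, and plane (660,330). The tape has not moved and the gripper is clear.

```bash
python3 -c "
from cell import *
print(finish_job())"
```

```text
the job is handed in; nothing more can be done
None
```

I put all four tools away in the order you listed, each down and level in its own tray as far as the pictures and contact forces show, left the glue and tape alone, and handed in at about 38 s; I viewed 15 pictures, one over the limit of 14.

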